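# Lay the rail saddles in the gluing tray

## Robot

A 7-joint arm with a two-finger parallel gripper is mounted at the origin on the work surface. World frame = base frame: x ahead of the robot, y to its left, z up, the work surface at z = 0. Lengths are in m, angles in rad, forces in N, time in s.
With the tool pointing down it reaches from about 0.425 to 0.975 m from the base axis. Payload 16.7 kg.
Tool frame: the origin (TCP) lies midway between the tips of the shut fingers; the grasp point (between the pads) lies 19 mm behind it; z points along the fingers, y is the direction in which the jaws open and shut (so a half turn about z gives the same grasp; the last joint's range is limited). The gripper opens to 85 mm and grips with 20 to 120 N. Pads are 22 mm wide; open, the fingers measure 114 mm over their backs; the gripper's body (76 mm by 85 mm) begins 54 mm behind the grasp point. The pads swing forward as they close: fully open they stand 13 mm farther back than shut.
Start: joints at [-1.373, 0.426, 0.074, 1.606, -0.034, 1.111, -0.067], TCP at [0.229, 0.635, 0.231] pointing down, gripper open.
Joint ranges: [-2.85, 2.85], [-0.5, 2.14], [-1.23, 1.37], [0.21, 2.46], [-1.02, 4.16], [0.16, 2.05], [-2.73, 2.73]. Speed limits (rad/s): [1.89, 1.89, 2.39, 2.39, 3.01, 3.01, 3.01].

## Interface

Orientations are given as a unit quaternion [w, x, y, z].
In Python, from workcell import ctrl gives the robot as it stands.
- The arm moves only by the shell command python3 -m pendant 'ROWS'. ROWS is JSON, a list that holds one entry, the list of rows, each a list of 7 numbers: the shift along the tool's x, y, z in mm, then the turn, a rotation vector about the tool's x, y, z in rad, then the opening, from 0 (shut) to 1 (fully open). A call has 1 to 10 rows; each row is the pose to reach, as a shift and turn from the pose measured when the call began, along the tool's axes at that moment; what a row does not reach only later rows make up. A row lasts 1/12 s, in which the tool goes at most 41.7 mm and 7.16 degrees, less where a joint would pass 70% of its speed; a pose out of reach is approached as far as the arm can. A call with a gripper value outside its range is refused whole. The fingers move at their own pace and stop on an object; the grip force is fixed at half the most. Time passes only in rows, so rows that repeat a pose let the fingers close. It gives the time, the measured TCP pose, the force and the opening at its end, in the units of the state.
- ctrl.observe(): the state, without advancing time (a new reading comes with each control period).
- ctrl.snapshot(name): name is "side" or "top"; returns the picture (480x640x3 uint8, red, green, blue); there is no depth.
- ctrl.camera_model(name): a dict with "fx", "fy", "cx", "cy" (pixels), "k1" (the pictures are not rectified: a ray, as slopes to the right and down, at radius r is drawn at 1 + k1 r^2 times it, then the intrinsics apply), "rvec" (rotation vector, rad) and "tvec" (3), from world to camera coordinates, as OpenCV has them. Camera axes: x right, y down, z forward; pixel columns grow to the right and rows downward; lengths in m; the calibration is good to about 2 mm. A picture is of the moment at which its call begins. camera_model takes no time and is no camera call.
- ctrl.sign_off(): hands the job in, once; it reports no verdict.
The state is a dict: "time": time; "qpos": joint angles; "dq": joint speeds; "joint_torque": joint torques, N m; "eef_pos": TCP position; "tool_rot": TCP orientation; "force": force on the tool from outside, world axes, zero at the start; "torque": the same for the moment, N m; "width": opening from 0.0 (shut) to 1.0 (fully open).
Only numpy, scipy, OpenCV 4.12 (cv2) and the standard library are available. Lean on these libraries where they do the work, as an engineer would, in place of code of your own. Each camera call takes 0.05 s, during which the arm holds its last target. There are 200 camera calls.

## Task

Put the three wooden rail saddles into the gluing tray, one in each channel, every one lying flat side down on the channel's floor with its tab pointing to the open end of the tray (away from the raised stop) and none hanging out over that end. Leave the jar, the wood block, the solder spool and the wrench where they are.

Things in the scene. Friction and masses are not known exactly. Their poses are not given: they have to be found in the camera images.
- tray: fixed wooden gluing tray, 136 mm (x) by 202 (y), floor 6 thick. Raised stop 12 wide across its -x end, top 22 above the table. Three channels along x, stop to open +x end, 42 wide, 124 long, at y -68, 0, +68; ribs between them 26 wide (outer 12), tops 12 above the table, 6 above the channel floor. Origin: centre of the underside, on the table; x to the open end.
- channel1 (a point): centre of the floor of channel 1 (channel y -68 mm in the tray), 6 mm above the table; axes as the tray's, the channel reaching 62 mm either way along x and 21 mm either way along y
- channel2 (a point): centre of the floor of channel 2 (channel y 0 mm in the tray), 6 mm above the table; axes as the tray's, the channel reaching 62 mm either way along x and 21 mm either way along y
- channel3 (a point): centre of the floor of channel 3 (channel y 68 mm in the tray), 6 mm above the table; axes as the tray's, the channel reaching 62 mm either way along x and 21 mm either way along y
- saddle1: wooden rail saddle, 76 mm long (x), 32 wide (y), 30 high (z), 50 g. Main block x -38 to +14, with a groove 20 wide, 10 deep across its top; a tab 12 high at x +14 to +38, level with the flat underside. Origin: centre of the flat underside; x to the tab, z out of the grooved top. Starts lying flat side down on the table, any yaw.
- saddle2: wooden rail saddle, 76 mm long (x), 32 wide (y), 30 high (z), 50 g. Main block x -38 to +14, with a groove 20 wide, 10 deep across its top; a tab 12 high at x +14 to +38, level with the flat underside. Origin: centre of the flat underside; x to the tab, z out of the grooved top. Starts standing on end, tab up (x up, origin 38 mm above the table), flat side facing any way.
- saddle3: wooden rail saddle, 76 mm long (x), 32 wide (y), 30 high (z), 50 g. Main block x -38 to +14, with a groove 20 wide, 10 deep across its top; a tab 12 high at x +14 to +38, level with the flat underside. Origin: centre of the flat underside; x to the tab, z out of the grooved top. Starts standing on end, tab up (x up, origin 38 mm above the table), flat side facing any way.
- saddle1_tab (a point): middle of the lower edge of saddle1's tab end: x +38 mm, on the flat underside
- saddle2_tab (a point): middle of the lower edge of saddle2's tab end: x +38 mm, on the flat underside
- saddle3_tab (a point): middle of the lower edge of saddle3's tab end: x +38 mm, on the flat underside
- stand: obstacle, fixed to the bench: soldering third-hand stand between the parts and the tray; round steel base 60 mm across, 8 high, thin upright post 10 across to a brass ball 18 across, top 159 mm above the table, with a clip reaching 32 mm to its -x side at the ball; origin at the centre of its underside
- jar: bystander: closed glass jar with a black lid, 60 mm across, 115 high, upright; origin at the centre of its underside
- offcut: bystander: dark wood block 70 x 50 x 45 mm high; origin at the centre of its underside
- spool: bystander: bare metal solder spool standing on its flange, 50 mm across, 40 high; origin at the centre of its underside
- wrench: bystander: steel wrench 180 mm long lying flat beyond the parts; origin at its middle, x along it
Mind the look-alikes: they are no part of the job. Leave any blue or turquoise look-alike of the saddle1 alone.

How it is judged:
By the outcome, as a careful person would: the job done as asked, in the order asked, and still so for the second after the job is handed in, with the robot touching nothing.
It also fails if it takes over 72 s, if anything falls off the work surface, if the arm or the gripper's body presses on something with over 40 N, if the wrist force passes 120 N, or if a joint passes its speed limit or range.

## Working session

There is one attempt and no reset: what is moved stays moved. The work goes in short steps, Python scripts to look and compute and a shell command to move; the robot and the scene stay as the last step left them, time stands still between calls to the robot, and variables do not carry over. Pictures are saved under pics/ and viewed, about 8 in all and at most 12, crops included, and the job is handed in when it is done.

```bash
ls; mkdir -p pics; python3 - <<'E'
from workcell import ctrl
import cv2
print(ctrl.observe())
for n in("top","side"):
    cv2.imwrite(f"pics/{n}0.png",ctrl.snapshot(n)[:,:,::-1]); print(n,ctrl.camera_model(n))
E
```

```text
pics
{'time': 0.0, 'qpos': array([-1.37350479,  0.42673967,  0.07384501,  1.60660431, -0.03410945,
        1.1108024 , -0.06710048]), 'dq': array([-0.00086176,  0.00095952,  0.00070999,  0.00031164,  0.00031137,
       -0.00067418,  0.00011459]), 'joint_torque': array([-1.29329295e-03, -9.49850035e+01,  3.75982448e+00, -4.63503957e+01,
        1.92117429e-02,  1.03585576e-02,  7.06132982e-05]), 'eef_pos': array([0.22930288, 0.63442461, 0.23060649]), 'tool_rot': array([-6.93461303e-05,  1.72543373e-01,  9.85001708e-01, -6.43506769e-04]), 'force': array([-0.56676442,  0.02109466,  0.81833239]), 'torque': array([-0.03176504, -0.00732133, -0.05765652]), 'width': 0.9984684503353262}
top {'fx': 614.2680974148407, 'fy': 614.2680974148407, 'cx': 319.9864454274284, 'cy': 235.01919271478343, 'k1': -0.21859782918459, 'rvec': array([ 2.15978979, -2.12661522,  0.13889106]), 'tvec': array([-0.04736387,  0.56740741,  1.1638324 ])}
side {'fx': 624.8190391982661, 'fy': 624.8190391982661, 'cx': 319.3632276232763, 'cy': 235.16891255447788, 'k1': -0.0032230432675396216, 'rvec': array([ 2.2959088 , -0.56935741,  0.21125117]), 'tvec': array([-0.51142319,  0.21376147,  1.34559269])}
```

View pics/top0.png

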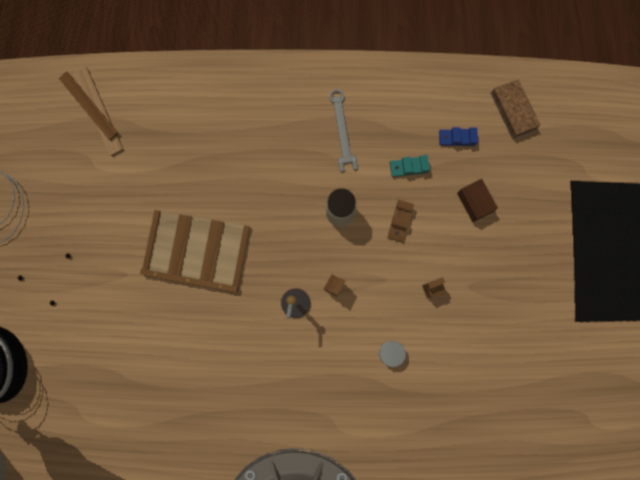

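View pics/side0.png

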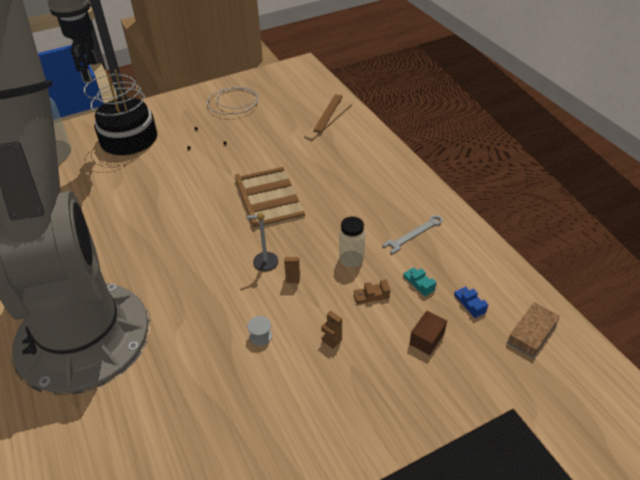

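The top view shows the tray at about (197,252), with the stop at its lower edge. Saddle1 lies at (401,221), and the standing saddles are at (335,286) and (434,288). The stand is at (295,303). The side view agrees. Next come enlarged crops.

```bash
cat > h.py <<'E'
import numpy as np,cv2
from workcell import ctrl
def cam(n):
    m=ctrl.camera_model(n); R=cv2.Rodrigues(m['rvec'])[0]; return m,R
def ray(n,uv):
    m,R=cam(n); p=np.array([(uv[0]-m['cx'])/m['fx'],(uv[1]-m['cy'])/m['fy']]); q=p.copy()
    for _ in range(20): q=p/(1+m['k1']*(q@q))
    return -R.T@m['tvec'], R.T@np.array([q[0],q[1],1])
def onz(n,uv,z):
    o,d=ray(n,uv); return o+d*(z-o[2])/d[2]
def proj(n,P):
    m,R=cam(n); c=R@np.array(P)+m['tvec']; q=c[:2]/c[2]; q=q*(1+m['k1']*(q@q))
    return q*m['fx']+[m['cx'],m['cy']]
E
python3 - <<'E'
import cv2,numpy as np
from h import *
t=cv2.imread('pics/top0.png'); s=cv2.imread('pics/side0.png')
def up(i,x,y,w,h,f): 
    return cv2.resize(i[y:y+h,x:x+w],None,fx=f,fy=f,interpolation=cv2.INTER_CUBIC)
a=up(t,310,190,140,120,4)   # 560x480
cv2.imwrite('pics/a.png',cv2.convertScaleAbs(a,alpha=1.6))
b=up(t,135,200,130,100,3); c=up(s,225,160,130,70,3)
cv2.imwrite('pics/b.png',cv2.convertScaleAbs(np.vstack([b,c]),alpha=1.4))
d=up(s,260,240,140,120,5)
cv2.imwrite('pics/d.png',cv2.convertScaleAbs(d,alpha=1.6))
E
```

```text
(no output)
```

View pics/a.png

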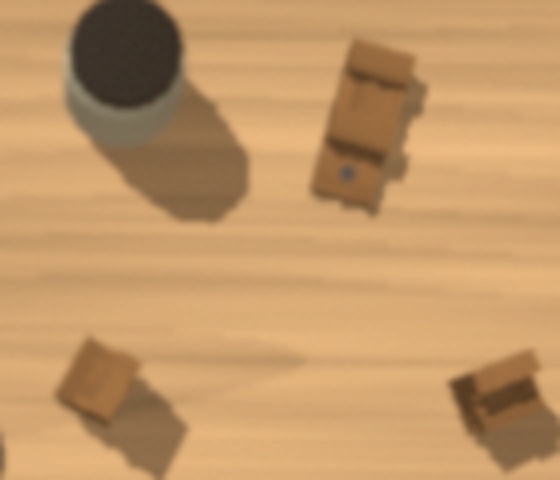

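View pics/b.png

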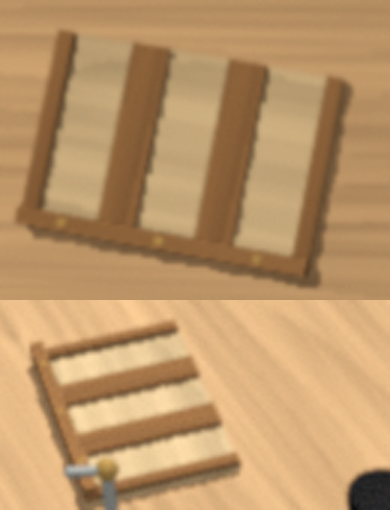

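View pics/d.png

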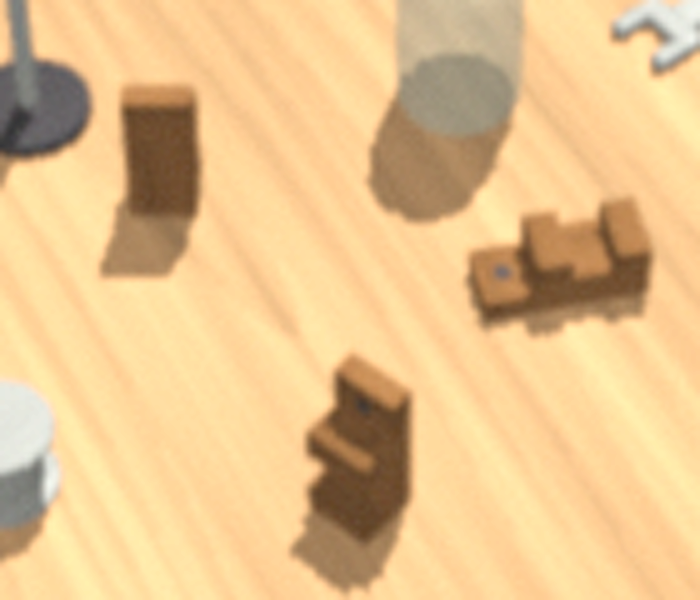

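Crop a shows saddle1's tab (blue dot) at its lower end. The left standing saddle turns its flat face to the side camera. The right one has its groove towards the lower left of the side view. The tray stop is the lower edge in the top view, with the brass dots. Now I compute positions.

```bash
python3 - <<'E'
from h import *
np.set_printoptions(precision=4,suppress=True)
for n in('top','side'): print(n,ray(n,(320,240))[0])
A=lambda x,y:(x/4+310,y/4+190); B=lambda x,y:(x/3+135,y/3+200); D=lambda x,y:(x/5+260,y/5+240)
print('s1 far top z30',[onz('top',A(*p),.03)[:2] for p in((355,40),(413,56))],'tab end z12',[onz('top',A(*p),.012)[:2] for p in((317,188),(376,205))])
print('s1 side far z30',[onz('side',D(*p),.03)[:2] for p in((603,208),(632,201),(650,250))],'tab z12',[onz('side',D(*p),.012)[:2] for p in((470,256),(483,308))])
print('A side z76',[onz('side',D(*p),.076)[:2] for p in((122,88),(193,88),(195,105),(125,105))],'bottom z0',[onz('side',D(*p),0)[:2] for p in((131,212),(196,215))])
print('A top z76',[onz('top',A(*p),.076)[:2] for p in((90,338),(143,363),(103,425),(55,397))])
print('A top z52',[onz('top',A(*p),.052)[:2] for p in((90,338),(143,363),(103,425),(55,397))])
print('B side z76',[onz('side',D(*p),.076)[:2] for p in((350,354),(411,394),(403,410),(338,370))],'bottom z0',[onz('side',D(*p),0)[:2] for p in((310,500),(366,540),(410,497))])
print('B top z76',[onz('top',A(*p),.076)[:2] for p in((474,377),(533,350),(540,368))])
print('tray z12 open',[onz('top',B(*p),.012)[:2] for p in((60,32),(348,83))],'stop z22',[onz('top',B(*p),.022)[:2] for p in((20,214),(310,270))])
print('tray floor chan corners z6',[onz('top',B(*p),.006)[:2] for p in((76,35),(134,43),(170,52),(229,62),(266,68),(327,78))])
print('stand base',onz('top',(295,303),.008),onz('side',(265,261),.008)); print('jar lid',onz('top',(341,203),.115))
t=cv2.imread('pics/top0.png')
E
```

```text
top [ 0.3995 -0.0534  1.2314]
side [ 0.1031 -0.9558  1.0926]
s1 far top z30 [array([ 0.6424, -0.1946]), array([ 0.6348, -0.2238])] tab end z12 [array([ 0.57  , -0.1773]), array([ 0.5619, -0.2071])]
s1 side far z30 [array([ 0.6284, -0.1979]), array([ 0.6419, -0.2006]), array([ 0.6339, -0.2286])] tab z12 [array([ 0.5701, -0.1811]), array([ 0.5604, -0.2097])]
A side z76 [array([ 0.4542, -0.0692]), array([ 0.4821, -0.0843]), array([ 0.4783, -0.0939]), array([ 0.451 , -0.0792])] bottom z0 [array([ 0.4509, -0.0756]), array([ 0.4765, -0.0915])]
A top z76 [array([ 0.4882, -0.0638]), array([ 0.4767, -0.0889]), array([ 0.4473, -0.0705]), array([ 0.4601, -0.0478])]
A top z52 [array([ 0.49 , -0.064]), array([ 0.4783, -0.0897]), array([ 0.4483, -0.0709]), array([ 0.4614, -0.0476])]
B side z76 [array([ 0.4732, -0.249 ]), array([ 0.4854, -0.2788]), array([ 0.4786, -0.2844]), array([ 0.465, -0.254])] bottom z0 [array([ 0.4492, -0.2571]), array([ 0.4605, -0.2861]), array([ 0.4873, -0.2757])]
B top z76 [array([ 0.472 , -0.2457]), array([ 0.485 , -0.2741]), array([ 0.4765, -0.2774])]
tray z12 open [array([0.6176, 0.3019]), array([0.5849, 0.1011])] stop z22 [array([0.4913, 0.3203]), array([0.4584, 0.1213])]
tray floor chan corners z6 [array([0.6167, 0.2921]), array([0.6115, 0.2507]), array([0.6055, 0.2252]), array([0.5991, 0.1839]), array([0.5953, 0.1583]), array([0.589 , 0.1163])]
stand base [0.4354 0.0093 0.008 ] [0.4326 0.002  0.008 ]
jar lid [ 0.6178 -0.0774  0.115 ]
```

```bash
cat >> h.py <<'E'
from scipy.spatial.transform import Rotation as Ro
def go(x,y,z,yaw,label=''):
    """tool-frame shift (mm) and turn to a tool-down pose with jaw (tool y) at world angle yaw deg"""
    s=ctrl.observe(); R=Ro.from_quat(np.r_[s['tool_rot'][1:],s['tool_rot'][0]])
    d=R.inv().apply(np.array([x,y,z])-s['eef_pos'])*1000
    a=np.radians(yaw); ty=np.array([np.cos(a),np.sin(a),0]); tz=np.array([0,0,-1.]); T=Ro.from_matrix(np.c_[np.cross(ty,tz),ty,tz])
    print(label,d.round(1),(R.inv()*T).as_rotvec().round(3))
def st():
    s=ctrl.observe(); R=Ro.from_quat(np.r_[s['tool_rot'][1:],s['tool_rot'][0]]).as_matrix()
    print('t%.2f'%s['time'],s['eef_pos'].round(4),'jaw %.1f'%np.degrees(np.arctan2(R[1,1],R[0,1])),'tilt',R[:,2].round(3),'F',s['force'].round(1),'w%.3f'%s['width'],'q7 %.2f'%s['qpos'][6])
E
python3 - <<'E'
from h import *
go(.58,.2,.22,0,'via'); go(.614,-.205,.19,-60,'mid')
C=lambda x,y:(x/3+225,(y-300)/3+160)
print('tray side z12 ribs open ends R',[onz('side',C(*p),.012)[:2] for p in((238,457),(175,322))],'stop tops z22',[onz('side',C(*p),.022)[:2] for p in((31,345),(43,343))])
print('spool',onz('top',(393,353),.04))
E
```

```text
via [-477.5 -289.4   11.1] [-1.000e-03  1.000e-03  1.224e+00]
mid [-647.1 -658.6   41.5] [-1.000e-03  1.000e-03  2.271e+00]
tray side z12 ribs open ends R [array([0.58789068, 0.10497071]), array([0.61810114, 0.29549056])] stop tops z22 [array([0.48576181, 0.31646716]), array([0.49632671, 0.31389135])]
spool [ 0.34061978 -0.18292569  0.04      ]
```

```bash
P='python3 -m pendant'
$P '[[[-477,-289,11,0,0,1.22,1],[-477,-289,11,0,0,1.22,1],[-477,-289,11,0,0,1.22,1],[-477,-289,11,0,0,1.22,1],[-477,-289,11,0,0,1.22,1],[-477,-289,11,0,0,1.22,1],[-477,-289,11,0,0,1.22,1],[-477,-289,11,0,0,1.22,1],[-477,-289,11,0,0,1.22,1],[-477,-289,11,0,0,1.22,1]]]'
python3 - <<'E'
from h import *
st(); go(.614,-.205,.19,-60); go(.614,-.205,.19,-103.2)
E
```

```text
time: 0.93
eef_pos: [0.4917, 0.3087, 0.2229]
tool_rot: [0.0, 0.708, 0.706, -0.0]
force: [0.5, 1.6, -0.1]
width: 0.997
t0.93 [0.4917 0.3087 0.2229] jaw -0.1 tilt [-0.    -0.001 -1.   ] F [ 0.5  1.6 -0.1] w0.997 q7 -0.53
 [-513.3  123.6   33.4] [0.000e+00 1.000e-03 1.045e+00]
 [-513.3  123.6   33.4] [1.000e-03 1.000e-03 1.799e+00]
```

```bash
P='python3 -m pendant'
$P '[[[-513,123,33,0,0,1.8,1],[-513,123,33,0,0,1.8,1],[-513,123,33,0,0,1.8,1],[-513,123,33,0,0,1.8,1],[-513,123,33,0,0,1.8,1],[-513,123,33,0,0,1.8,1],[-513,123,33,0,0,1.8,1],[-513,123,33,0,0,1.8,1],[-513,123,33,0,0,1.8,1],[-513,123,33,0,0,1.8,1]]]' >/dev/null
python3 - <<'E'
from h import *
st(); go(.614,-.205,.1,-103.2)
E
```

```text
t1.77 [ 0.5871 -0.0959  0.1972] jaw -71.7 tilt [-0.    -0.001 -1.   ] F [1.7 0.2 0.2] w0.999 q7 -0.86
 [ -8.6 111.9  97.3] [0.001 0.    0.549]
```

```bash
P='python3 -m pendant'
$P '[[[-8,112,10,0,0,0.549,1],[-8,112,10,0,0,0.549,1],[-8,112,10,0,0,0.549,1],[-8,112,10,0,0,0.549,1],[-8,112,97,0,0,0.549,1],[-8,112,97,0,0,0.549,1],[-8,112,97,0,0,0.549,1],[-8,112,97,0,0,0.549,1],[-8,112,97,0,0,0.549,1]]]' >/dev/null
python3 - <<'E'
from h import *
st(); go(.614,-.205,.004,-103.2)
t=cv2.cvtColor(ctrl.snapshot('top'),cv2.COLOR_RGB2BGR); s=cv2.cvtColor(ctrl.snapshot('side'),cv2.COLOR_RGB2BGR)
a=cv2.resize(t[180:300,330:450],None,fx=4,fy=4,interpolation=2)
b=cv2.resize(s[200:320,310:410],None,fx=4,fy=4,interpolation=2)
cv2.imwrite('pics/g1.png',cv2.convertScaleAbs(cv2.resize(np.hstack([a,b]),(800,436)),alpha=1.5))
E
```

```text
t2.52 [ 0.615  -0.2054  0.1019] jaw -103.2 tilt [ 0.    -0.001 -1.   ] F [ 0.4 -0.5  0.7] w1.002 q7 -1.06
 [-1.2 -0.3 97.9] [ 0.001 -0.001  0.001]
```

View pics/g1.png

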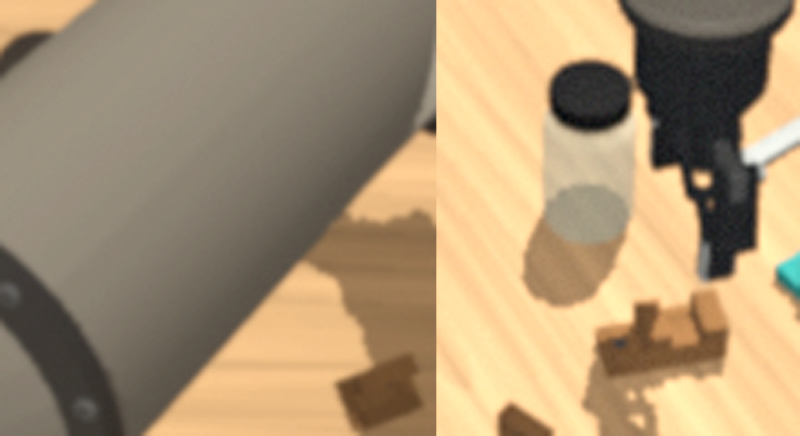

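The side crop shows the open gripper centred over saddle1's block at about (665,340). The arm covers the top view. Descending and gripping.

```bash
P='python3 -m pendant'
$P '[[[-1,0,40,0,0,0,1],[-1,0,75,0,0,0,1],[-1,0,98,0,0,0,1],[-1,0,98,0,0,0,1],[-1,0,98,0,0,0,0],[-1,0,98,0,0,0,0],[-1,0,98,0,0,0,0],[-1,0,98,0,0,0,0],[-1,0,98,0,0,0,0],[-1,0,98,0,0,0,0]]]'
python3 - <<'E'
from h import *
st()
E
```

```text
time: 3.45
eef_pos: [0.6161, -0.2054, 0.0067]
tool_rot: [0.0, 0.993, -0.115, 0.003]
force: [-2.9, 3.1, 18.2]
width: 0.359
t3.45 [ 0.6161 -0.2054  0.0067] jaw -103.2 tilt [ 0.005 -0.001 -1.   ] F [-2.9  3.1 18.2] w0.359 q7 -0.98
```

```bash
P='python3 -m pendant'
$P '[[[0,0,-40,0,0,0,0],[0,0,-80,0,0,0,0],[0,0,-120,0,0,0,0],[0,0,-160,0,0,0,0],[0,0,-190,0,0,0,0],[0,0,-190,0,0,0,0]]]' >/dev/null
python3 - <<'E'
from h import *
st(); go(.60,.15,.22,0); go(.5469,.138,.06,80.75)
p=proj('side',ctrl.observe()['eef_pos']); print(p)
s=cv2.cvtColor(ctrl.snapshot('side'),cv2.COLOR_RGB2BGR); x,y=p.astype(int)
cv2.imwrite('pics/g2.png',cv2.convertScaleAbs(cv2.resize(s[y-50:y+50,x-60:x+60],None,fx=5,fy=5,interpolation=2),alpha=1.7))
E
```

```text
t3.95 [ 0.6173 -0.2067  0.2036] jaw -103.2 tilt [ 0.013 -0.002 -1.   ] F [0.6 0.2 0.3] w0.360 q7 -1.13
 [ -97.9 -343.4  -17.5] [ 0.012 -0.01  -1.801]
 [-149.1 -319.5  141.8] [-0.021  0.     3.073]
[382.5206667  230.30219467]
```

View pics/g2.png

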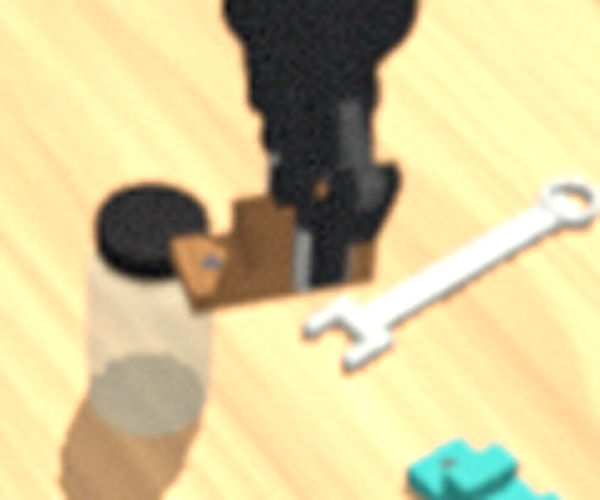

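The side crop shows saddle1 held level, with the fingertips roughly level with its underside. I will release just above the ribs.

```bash
P='python3 -m pendant'
$P '[[[-98,-343,-10,0,0,-1.8,0],[-98,-343,-10,0,0,-1.8,0],[-98,-343,-10,0,0,-1.8,0],[-98,-343,-10,0,0,-1.8,0],[-98,-343,-10,0,0,-1.8,0],[-98,-343,-10,0,0,-1.8,0],[-98,-343,-10,0,0,-1.8,0],[-98,-343,-10,0,0,-1.8,0],[-98,-343,-10,0,0,-1.8,0],[-98,-343,-10,0,0,-1.8,0]]]' >/dev/null
python3 - <<'E'
from h import *
st(); go(.534,.2845,.10,80.75)
E
```

```text
t4.83 [0.5978 0.1576 0.2091] jaw -30.7 tilt [ 0.008 -0.001 -1.   ] F [-0.5 -0.3 -0.9] w0.360 q7 -0.65
 [  76.1 -120.4  108.5] [ 0.008  0.005 -1.946]
```

```bash
P='python3 -m pendant'
$P '[[[76,-120,60,0,0,-1.94,0],[76,-120,60,0,0,-1.94,0],[76,-120,60,0,0,-1.94,0],[76,-120,60,0,0,-1.94,0],[76,-120,60,0,0,-1.94,0],[76,-120,60,0,0,-1.94,0],[76,-120,60,0,0,-1.94,0],[76,-120,60,0,0,-1.94,0],[76,-120,60,0,0,-1.94,0],[76,-120,60,0,0,-1.94,0]]]' >/dev/null
python3 - <<'E'
from h import *
st(); go(.534,.2845,.05,80.75)
E
```

```text
t5.67 [0.5334 0.284  0.148 ] jaw 40.4 tilt [ 0.008 -0.002 -1.   ] F [ 0.3 -1.3  0.1] w0.359 q7 0.23
 [ 0.6  0.3 98. ] [ 0.002  0.008 -0.703]
```

```bash
P='python3 -m pendant'
$P '[[[0,0,60,0,0.008,-0.7,0],[0,0,60,0,0.008,-0.7,0],[0,0,60,0,0.008,-0.7,0],[0,0,80,0,0.008,-0.7,0],[0,0,98,0,0.008,-0.7,0],[0,0,113,0,0.008,-0.7,0],[0,0,113,0,0.008,-0.7,0],[0,0,113,0,0.008,-0.7,0]]]' >/dev/null
python3 - <<'E'
from h import *
st(); go(.534,.2845,.0195,80.75)
t=cv2.cvtColor(ctrl.snapshot('top'),cv2.COLOR_RGB2BGR); s=cv2.cvtColor(ctrl.snapshot('side'),cv2.COLOR_RGB2BGR)
a=cv2.resize(t[190:310,130:260],(400,370),interpolation=2); b=cv2.resize(s[150:240,215:312],(400,370),interpolation=2)
cv2.imwrite('pics/p1.png',cv2.convertScaleAbs(np.hstack([a,b]),alpha=1.6))
E
```

```text
t6.33 [0.5338 0.2832 0.0344] jaw 80.4 tilt [-0.001  0.001 -1.   ] F [-0.4  0.2 -0.4] w0.358 q7 0.87
 [ 0.   1.3 14.9] [ 0.001 -0.001 -0.007]
```

View pics/p1.png

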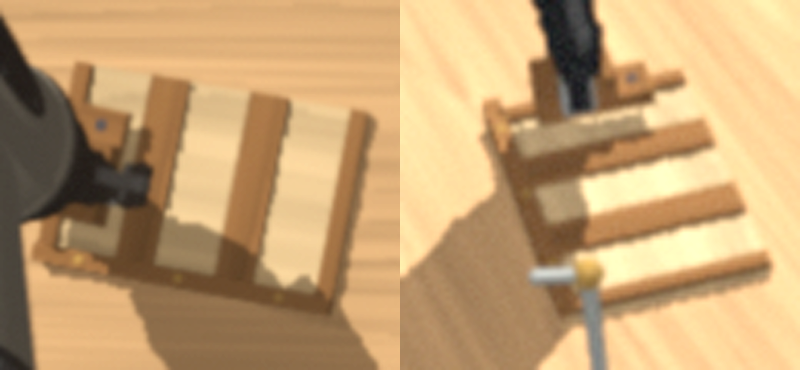

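```bash
python3 - <<'E'
from h import *
ax=np.array([.987,-.161]);ay=np.array([.161,.987]); 
T=lambda x,y:(x/3.077+130,y/3.083+190); S=lambda x,y:((x-400)/4.124+215,y/4.111+150)
tp=ctrl.observe()['eef_pos'][:2]
for n,f,dot,ch,ribs in(('top',T,(101,125),[((93,68),(150,77)),((60,245),(119,255))],0),('side',S,(630,76),[((652,93),(690,122))],0)):
    d=onz(n,f(*dot),.040)[:2]; print(n,'dot',d,'rel tcp along/cross',(d-tp)@ax,(d-tp)@ay)
    for c in ch:
        P=[onz(n,f(*p),.006 if n=='top' else z)[:2] for p,z in zip(c,(.006,.012))]; print('chan edges cross rel tcp',[(p-tp)@ay for p in P],[(p-tp)@ax for p in P])
E
```

```text
top dot [0.57242593 0.27519776] rel tcp along/cross 0.038700340298234576 -0.0025270750730244066
chan edges cross rel tcp [np.float64(0.021299981690487888), np.float64(-0.01875393555168875)] [np.float64(0.0787956314417344), np.float64(0.0795639270592397)]
chan edges cross rel tcp [np.float64(0.01838076935081426), np.float64(-0.02273410532208066)] [np.float64(-0.041451672133520495), np.float64(-0.040536807494335456)]
side dot [0.57313855 0.27481397] rel tcp along/cross 0.039465480397387225 -0.0027911409273179
chan edges cross rel tcp [np.float64(0.016605521842383893), np.float64(-0.027758582263895656)] [np.float64(0.05721625516381916), np.float64(0.07116953025414055)]
```

```bash
P='python3 -m pendant'
$P '[[[0,2,8,0,0,0,0],[0,2,14.5,0,0,0,0],[0,2,14.5,0,0,0,0],[0,2,14.5,0,0,0,0.55],[0,2,14.5,0,0,0,0.55],[0,2,14.5,0,0,0,0.55],[0,2,14.5,0,0,0,0.55]]]'
$P '[[[0,0,-40,0,0,0,0.6],[0,0,-80,0,0,0,0.6],[0,0,-120,0,0,0,0.6],[0,0,-160,0,0,0,0.6],[0,0,-180,0,0,0,0.6]]]' >/dev/null
python3 - <<'E'
from h import *
st(); go(.58,-.04,.2,-28.6,'A via'); go(.477,-.057,.15,-28.6,'A')
t=cv2.cvtColor(ctrl.snapshot('top'),cv2.COLOR_RGB2BGR); s=cv2.cvtColor(ctrl.snapshot('side'),cv2.COLOR_RGB2BGR)
cv2.imwrite('pics/t1.png',t);cv2.imwrite('pics/s1.png',s)
E
```

```text
time: 7.02
eef_pos: [0.5352, 0.2859, 0.0215]
tool_rot: [0.001, 0.084, 0.996, 0.001]
force: [-0.6, -0.5, -0.2]
width: 0.549
t7.43 [0.5361 0.286  0.2068] jaw 80.3 tilt [ 0.006  0.006 -1.   ] F [1.  0.4 0.2] w0.600 q7 0.84
A via [ -98.  -314.1    5.2] [ 0.01  -0.003  1.901]
A [   1.  -348.5   54.4] [ 0.01  -0.003  1.901]
```

```bash
P='python3 -m pendant'
$P '[[[-98,-300,0,0,0,1.9,0],[-98,-300,0,0,0,1.9,0],[-98,-300,0,0,0,1.9,0],[-98,-300,0,0,0,1.9,0],[-98,-300,0,0,0,1.9,0],[-98,-300,0,0,0,1.9,0],[-98,-300,0,0,0,1.9,0],[-98,-300,0,0,0,1.9,0],[-98,-300,0,0,0,1.9,0],[-98,-300,0,0,0,1.9,0]]]' >/dev/null
python3 - <<'E'
from h import *
st(); go(.477,-.057,.15,-28.6,'A')
E
```

```text
t8.37 [ 0.5826 -0.0281  0.2041] jaw 8.2 tilt [ 0.005  0.006 -1.   ] F [ 0.3  0.5 -0.4] w0.001 q7 0.25
A [ -13.9 -108.9   53.5] [ 0.004 -0.007  0.642]
```

```bash
python3 - <<'E'
import cv2,numpy as np
t=cv2.imread('pics/t1.png');s=cv2.imread('pics/s1.png')
a=cv2.resize(t[190:310,130:260],(400,370),interpolation=2); b=cv2.resize(s[150:240,215:312],(400,370),interpolation=2)
cv2.imwrite('pics/p2.png',cv2.convertScaleAbs(np.hstack([a,b]),alpha=1.6))
E
```

```text
(no output)
```

View pics/p2.png

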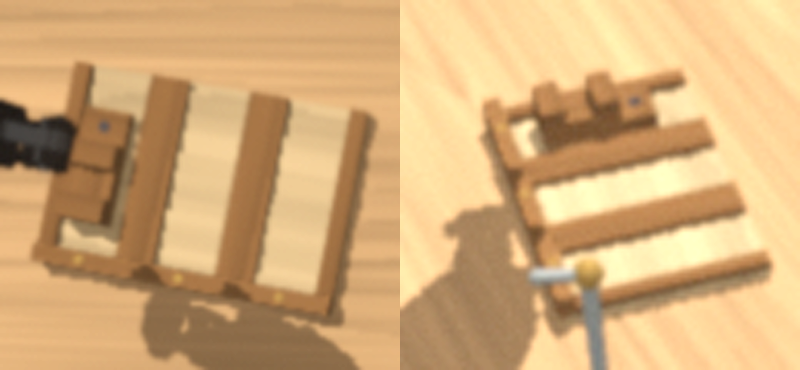

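Saddle1 lies in channel 3, tab towards the open end, dots at (103,126) and (636,101) in the crop. Going on to topple the left standing saddle.

```bash
P='python3 -m pendant'
$P '[[[-14,-109,0,0,0,0.64,0],[-14,-109,0,0,0,0.64,0],[-14,-109,0,0,0,0.64,0],[-14,-109,0,0,0,0.64,0],[-14,-109,20,0,0,0.64,0],[-14,-109,53,0,0,0.64,0],[-14,-109,53,0,0,0.64,0],[-14,-109,53,0,0,0.64,0]]]' >/dev/null
python3 - <<'E'
from h import *
st(); go(.477,-.057,.065,-28.6,'A'); go(.455,-.098,.065,-28.6,'A push')
T=lambda x,y:(x/3.077+130,y/3.083+190); S=lambda x,y:((x-400)/4.124+215,y/4.111+150)
for z in(.018,.024): print(z,onz('top',T(103,126),z)[:2],onz('side',S(636,101),z)[:2])
d=onz('top',T(103,126),.018)[:2]-[.546,.2826]; print(d@[.987,-.161],d@[.161,.987])
E
```

```text
t9.03 [ 0.4758 -0.0574  0.1498] jaw -28.4 tilt [ 0.001  0.005 -1.   ] F [1.3 0.1 0.9] w0.000 q7 -0.32
A [ 0.5  1.  84.8] [-0.001 -0.005  0.003]
A push [-46.    1.1  84.6] [-0.001 -0.005  0.003]
0.018 [0.5749728  0.27986459] [0.57569272 0.27484141]
0.024 [0.57410492 0.27821671] [0.57305375 0.26796997]
0.029036558211427907 0.001964769229311153
```

```bash
P='python3 -m pendant'
$P '[[[0,0,40,0,0,0,0],[0,0,83,0,0,0,0],[0,0,83,0,0,0,0],[-8,0,83,0,0,0,0],[-16,0,83,0,0,0,0],[-24,0,83,0,0,0,0],[-32,0,83,0,0,0,0],[-40,0,83,0,0,0,0],[-48,0,80,0,0,0,0],[-48,0,80,0,0,0,0]]]'
$P '[[[0,0,-40,0,0,0,1],[0,0,-80,0,0,0,1],[0,0,-110,0,0,0,1],[0,0,-110,0,0,0,1]]]' >/dev/null
python3 - <<'E'
from h import *
st()
t=cv2.cvtColor(ctrl.snapshot('top'),cv2.COLOR_RGB2BGR); s=cv2.cvtColor(ctrl.snapshot('side'),cv2.COLOR_RGB2BGR)
cv2.imwrite('pics/t2.png',t);cv2.imwrite('pics/s2.png',s)
a=cv2.resize(t[230:350,330:450],(480,480),interpolation=2); b=cv2.resize(s[240:360,240:320],(320,480),interpolation=2)
cv2.imwrite('pics/p3.png',cv2.convertScaleAbs(np.hstack([a,b]),alpha=1.6))
E
```

```text
time: 9.87
eef_pos: [0.4525, -0.1008, 0.0706]
tool_rot: [-0.002, 0.86, 0.511, 0.002]
force: [-0.4, -0.7, 0.5]
width: -0.001
t10.20 [ 0.4548 -0.102   0.1858] jaw -28.6 tilt [ 0.01   0.006 -1.   ] F [ 1.1 -0.2  0.4] w0.569 q7 -0.28
```

View pics/p3.png

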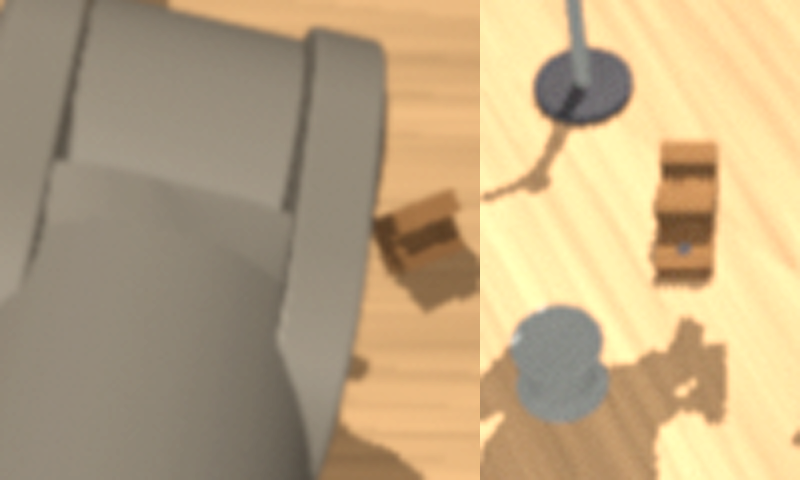

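```bash
python3 - <<'E'
from h import *
D=lambda x,y:((x-480)/4+240,y/4+240)
f=[onz('side',D(*p),.03)[:2] for p in((662,142),(718,142),(716,163),(660,163))]
g=[onz('side',D(*p),.012)[:2] for p in((654,265),(712,270))]; k=onz('side',D(684,249),.012)[:2]
print(f,g,k)
F=(f[0]+f[1])/2; G=(g[0]+g[1])/2; d=(G-F); print('len',np.linalg.norm(d),'ang',np.degrees(np.arctan2(d[1],d[0])),'width ang',np.degrees(np.arctan2(*(f[1]-f[0])[::-1])),'dot ang',np.degrees(np.arctan2(*(k-F)[::-1])))
c=(F+G)/2+[0,.004]; u=d/np.linalg.norm(d); print('centre',c,'block',c-.012*u)
b=c-.012*u; go(*b,.1,-28.6)
E
```

```text
[array([ 0.44875627, -0.08044477]), array([ 0.47667975, -0.09550791]), array([ 0.46878775, -0.10904698]), array([ 0.44107848, -0.0941092 ])] [array([ 0.41235726, -0.14499539]), array([ 0.43896055, -0.16325059])] [ 0.43177255 -0.14266695]
len 0.07582055268843164 ang -119.26002211630255 width ang -28.34435868835816 dot ang -119.50238230831864
centre [ 0.44418845 -0.11704966] block [ 0.45005374 -0.10658074]
 [-6.9 -0.1 81.7] [ 0.002 -0.008  0.002]
```

The saddle lies flat with the groove up and the tab towards the camera; dot at (684,249). The measured length of 75.8 mm agrees with the part. Grasping it higher this time.

```bash
P='python3 -m pendant'
$P '[[[-7,0,40,0,-0.008,0,1],[-7,0,80,0,-0.008,0,1],[-7,0,120,0,-0.008,0,1],[-7,0,150,0,-0.008,0,1],[-7,0,170,0,-0.008,0,1],[-7,0,170,0,-0.008,0,1]]]' >/dev/null
$P '[[[0,0,0,0,0,0,0],[0,0,0,0,0,0,0],[0,0,0,0,0,0,0],[0,0,0,0,0,0,0],[0,0,0,0,0,0,0],[0,0,0,0,0,0,0]]]'
$P '[[[0,0,-40,0,0,0,0],[0,0,-80,0,0,0,0],[0,0,-120,0,0,0,0],[0,0,-160,0,0,0,0],[0,0,-190,0,0,0,0],[0,0,-190,0,0,0,0]]]' >/dev/null
python3 - <<'E'
from h import *
st(); go(.58,-.03,.205,20,'via'); go(.523,.2174,.1,80.75)
E
```

```text
time: 11.3
eef_pos: [0.4482, -0.106, 0.0089]
tool_rot: [-0.001, 0.859, 0.511, -0.002]
force: [-3.3, 0.3, 16.8]
width: 0.354
t11.80 [ 0.4516 -0.1062  0.2047] jaw -28.5 tilt [ 0.005  0.001 -1.   ] F [ 1.1 -0.7  0.8] w0.354 q7 -0.30
via [128.3  76.5   0.4] [ 0.005 -0.002 -0.847]
 [318.1 -92.1 105.5] [ 6.000e-03  1.000e-03 -1.907e+00]
```

```bash
P='python3 -m pendant'
$P '[[[128,76,0,0,0,-0.85,0],[128,76,0,0,0,-0.85,0],[128,76,0,0,0,-0.85,0],[128,76,0,0,0,-0.85,0],[318,-92,0,0,0,-1.9,0],[318,-92,0,0,0,-1.9,0],[318,-92,0,0,0,-1.9,0],[318,-92,0,0,0,-1.9,0],[318,-92,0,0,0,-1.9,0],[318,-92,0,0,0,-1.9,0]]]' >/dev/null
python3 - <<'E'
from h import *
st(); go(.523,.2174,.1,80.75)
E
```

```text
t12.63 [0.5224 0.2155 0.2062] jaw 43.5 tilt [ 0.004  0.001 -1.   ] F [ 1.1 -0.5 -1.1] w0.355 q7 0.35
 [  1.2   1.3 106.2] [ 0.003  0.004 -0.65 ]
```

```bash
P='python3 -m pendant'
$P '[[[1,1,40,0,0.004,-0.65,0],[1,1,80,0,0.004,-0.65,0],[1,1,110,0,0.004,-0.65,0],[1,1,140,0,0.004,-0.65,0],[1,1,150,0,0.004,-0.65,0],[1,1,150,0,0.004,-0.65,0],[1,1,150,0,0.004,-0.65,0]]]' >/dev/null
python3 - <<'E'
from h import *
st(); go(.523,.2174,.020,80.75)
ax=np.array([.987,-.161]);ay=np.array([.161,.987]); tp=ctrl.observe()['eef_pos']
for n in('top','side'):
    i=ctrl.snapshot(n); cv2.imwrite(f'pics/{n}3.png',i[:,:,::-1])
    p=proj(n,np.r_[tp[:2]+.038*ax,tp[2]+.003]).astype(int); w=i[p[1]-8:p[1]+9,p[0]-8:p[0]+9].astype(int)
    m=w[:,:,2]-w[:,:,0]; y,x=np.where(m>m.max()-12); print(n,p,m.max(),len(x))
    d=onz(n,(x.mean()+p[0]-8,y.mean()+p[1]-8),tp[2]+.003)[:2]-tp[:2]; print((d@ax).round(4),(d@ay).round(4))
E
```

```text
t13.22 [0.5227 0.2167 0.0557] jaw 80.8 tilt [ 0.     0.002 -1.   ] F [ 0.1 -1.2  0.5] w0.354 q7 0.98
 [-0.2  0.7 35.7] [ 0.002 -0.     0.001]
top [192 235] -8 107
0.0355 0.0101
side [275 178] 4 15
0.0224 0.0264
```

```bash
P='python3 -m pendant'
$P '[[[0,1,25,0,0,0,0],[0,1,35.5,0,0,0,0],[0,1,35.5,0,0,0,0],[0,1,35.5,0,0,0,0],[0,1,35.5,0,0,0,0.55],[0,1,35.5,0,0,0,0.55],[0,1,35.5,0,0,0,0.55],[0,1,35.5,0,0,0,0.55]]]'
$P '[[[0,0,-40,0,0,0,0.6],[0,0,-80,0,0,0,0.6],[0,0,-120,0,0,0,0.6],[0,0,-160,0,0,0,0.6],[0,0,-185,0,0,0,0.6],[0,0,-185,0,0,0,0.6]]]' >/dev/null
python3 - <<'E'
from h import *
st(); go(.464,-.263,.2,-66.4,'B')
for v in(0,1): go(.451-.0*v,-.274+.0*v,.2,-66.4)
E
```

```text
time: 13.98
eef_pos: [0.5239, 0.2183, 0.0218]
tool_rot: [0.001, 0.082, 0.997, 0.002]
force: [-0.4, 0.2, -0.4]
width: 0.55
t14.48 [0.5257 0.2186 0.213 ] jaw 80.6 tilt [ 0.01   0.008 -1.   ] F [ 1.1  0.5 -0. ] w0.602 q7 0.95
B [ -18.  -485.3    8.6] [ 0.014 -0.009  2.565]
 [  -6.9 -498.3    8.4] [ 0.014 -0.009  2.565]
 [  -6.9 -498.3    8.4] [ 0.014 -0.009  2.565]
```

```bash
P='python3 -m pendant'
$P '[[[-7,-498,5,0,0,1.3,0],[-7,-498,5,0,0,1.3,0],[-7,-498,5,0,0,1.3,0],[-7,-498,5,0,0,1.3,0],[-7,-498,5,0,0,1.3,0],[-7,-498,5,0,0,2.56,0],[-7,-498,5,0,0,2.56,0],[-7,-498,5,0,0,2.56,0],[-7,-498,5,0,0,2.56,0],[-7,-498,5,0,0,2.56,0]]]' >/dev/null
python3 - <<'E'
from h import *
st(); go(.4515,-.273,.1,-66.4,'B')
E
```

```text
t15.32 [ 0.4619 -0.1964  0.2042] jaw 8.6 tilt [ 0.007  0.008 -1.   ] F [1.6 0.  0.1] w0.000 q7 0.57
B [-74.9 -22.6 103.5] [ 0.002 -0.012  1.309]
```

```bash
P='python3 -m pendant'
$P '[[[-75,-23,0,0,0,1.31,0],[-75,-23,0,0,0,1.31,0],[-75,-23,0,0,0,1.31,0],[-75,-23,0,0,0,1.31,0],[-75,-23,0,0,0,1.31,0],[-75,-23,0,0,0,1.31,0],[-75,-23,0,0,0,1.31,0],[-75,-23,0,0,0,1.31,0],[-75,-23,50,0,0,1.31,0],[-75,-23,100,0,-0.012,1.31,0]]]' >/dev/null
python3 - <<'E'
from h import *
st(); go(.4515,-.273,.067,-66.4,'B')
E
```

```text
t16.15 [ 0.4525 -0.274   0.1209] jaw -63.0 tilt [ 0.009  0.001 -1.   ] F [ 1.8  1.5 -0.4] w0.002 q7 -0.27
B [-0.9 -1.5 53.8] [ 0.003 -0.009  0.06 ]
```

```bash
P='python3 -m pendant'
$P '[[[-1,-1,35,0,0,0.06,0],[-1,-1,54,0,0,0.06,0],[-1,-1,54,0,0,0.06,0],[7,-1,54,0,0,0.06,0],[15,0,54,0,0,0.06,0],[23,0,54,0,0,0.06,0],[31,1,54,0,0,0.06,0],[39,1,53,0,0,0.06,0],[47,2,51,0,0,0.06,0],[47,2,51,0,0,0.06,0]]]'
$P '[[[0,0,-40,0,0,0,1],[0,0,-80,0,0,0,1],[0,0,-110,0,0,0,1],[0,0,-110,0,0,0,1]]]' >/dev/null
python3 - <<'E'
from h import *
st()
t=cv2.cvtColor(ctrl.snapshot('top'),cv2.COLOR_RGB2BGR); s=cv2.cvtColor(ctrl.snapshot('side'),cv2.COLOR_RGB2BGR)
cv2.imwrite('pics/t4.png',t);cv2.imwrite('pics/s4.png',s)
a=cv2.resize(t[190:310,130:260],(400,370),interpolation=2); b=cv2.resize(s[150:240,215:312],(400,370),interpolation=2)
c=cv2.resize(s[270:363,300:400],(400,372),interpolation=2)[:230]; d=cv2.resize(t[200:293,400:500],(400,372),interpolation=2)[:230]
cv2.imwrite('pics/p4.png',cv2.convertScaleAbs(np.vstack([np.hstack([a,b]),np.hstack([c,d])]),alpha=1.6))
E
```

```text
time: 16.98
eef_pos: [0.498, -0.2534, 0.071]
tool_rot: [0.001, 0.979, 0.205, 0.005]
force: [-0.2, 0.1, -0.5]
width: -0.002
t17.32 [ 0.4986 -0.2552  0.1863] jaw -66.4 tilt [ 0.017 -0.001 -1.   ] F [ 1.4 -0.2  0.5] w0.565 q7 -0.44
```

View pics/p4.png

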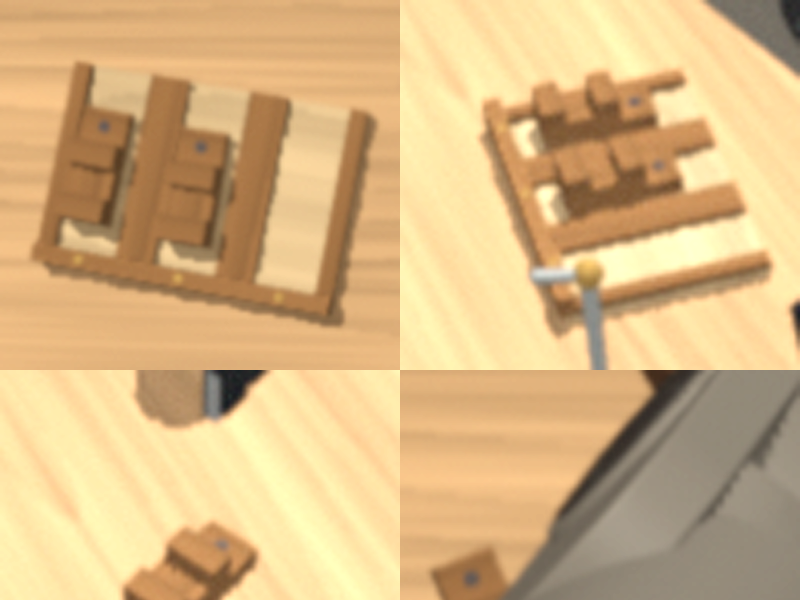

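Saddles 1 and 2 sit in channels 3 and 2, tabs to the open end. The third has toppled flat; dots at (222,545) in the side crop and (471,578) in the top crop. I compute its pose.

```bash
python3 - <<'E'
from h import *
S=lambda x,y:(x/4+300,(y-370)/4+270); T=lambda x,y:((x-400)/4+400,(y-370)/4+200)
ds=onz('side',S(222,545),.012)[:2]; dt=onz('top',T(471,578),.012)[:2]
e=[onz('side',S(*p),.012)[:2] for p in((215,523),(257,552))]; f=[onz('top',T(*p),.012)[:2] for p in((432,573),(492,547))]
print('dots',ds,dt,'edges',e,f)
for w in(e,f): v=w[1]-w[0]; print(np.linalg.norm(v),np.degrees(np.arctan2(v[1],v[0])))
a=np.radians(23.6); u=np.array([np.cos(a),np.sin(a)]); d=(dt+ds+[0,.004])/2
b=d-.038*u; print('block',b,'pred',np.array([.479,-.261])+.026*u); go(*b,.1,-66.4)
E
```

```text
dots [ 0.54148382 -0.23788471] [ 0.54050273 -0.23483779] edges [array([ 0.54562408, -0.22293834]), array([ 0.55579099, -0.25097468])] [array([ 0.54276456, -0.21513051]), array([ 0.55631898, -0.24556898])]
0.029822846404869326 -70.06767732141421
0.03332000250062932 -65.99631372640484
block [ 0.50617149 -0.24957451] pred [ 0.50282543 -0.25059093]
 [ 8.6 -0.4 82.2] [ 0.005 -0.012  0.002]
```

```bash
P='python3 -m pendant'
$P '[[[7,0,40,0,-0.012,0,1],[7,0,80,0,-0.012,0,1],[7,0,120,0,-0.012,0,1],[7,0,150,0,-0.012,0,1],[7,0,168,0,-0.012,0,1],[7,0,168,0,-0.012,0,1]]]' >/dev/null
$P '[[[0,0,0,0,0,0,0],[0,0,0,0,0,0,0],[0,0,0,0,0,0,0],[0,0,0,0,0,0,0],[0,0,0,0,0,0,0],[0,0,0,0,0,0,0]]]'
$P '[[[0,0,-40,0,0,0,0],[0,0,-80,0,0,0,0],[0,0,-120,0,0,0,0],[0,0,-160,0,0,0,0],[0,0,-190,0,0,0,0],[0,0,-190,0,0,0,0]]]' >/dev/null
python3 - <<'E'
from h import *
st(); go(.513,.151,.2,-99.25)
E
```

```text
time: 18.42
eef_pos: [0.5037, -0.2497, 0.0111]
tool_rot: [0.001, 0.979, 0.205, -0.002]
force: [-2.6, 1.8, 13.6]
width: 0.356
t18.92 [ 0.5064 -0.2507  0.2073] jaw -66.3 tilt [ 0.006 -0.004 -1.   ] F [ 0.8 -0.3 -0.6] w0.353 q7 -0.47
 [ 167.3 -365.2    5.9] [ 0.004 -0.005  0.575]
```

```bash
P='python3 -m pendant'
$P '[[[167,-365,0,0,0,0.57,0],[167,-365,0,0,0,0.57,0],[167,-365,0,0,0,0.57,0],[167,-365,0,0,0,0.57,0],[167,-365,0,0,0,0.57,0],[167,-365,0,0,0,0.57,0],[167,-365,0,0,0,0.57,0],[167,-365,0,0,0,0.57,0],[167,-365,0,0,0,0.57,0],[167,-365,0,0,0,0.57,0]]]' >/dev/null
python3 - <<'E'
from h import *
st(); go(.513,.151,.06,-99.25)
E
```

```text
t19.75 [0.5121 0.1475 0.2065] jaw -98.9 tilt [ 0.006 -0.002 -1.   ] F [ 0.3 -0.  -0. ] w0.358 q7 -1.73
 [ -0.6  -3.7 146.5] [ 0.001 -0.006  0.005]
```

```bash
P='python3 -m pendant'
$P '[[[0,-4,40,0,-0.006,0,0],[0,-4,80,0,-0.006,0,0],[0,-4,120,0,-0.006,0,0],[0,-4,146,0,-0.006,0,0],[0,-4,146,0,-0.006,0,0]]]' >/dev/null
python3 - <<'E'
from h import *
st(); go(.513,.151,.021,-99.25)
E
```

```text
t20.17 [0.5112 0.1506 0.0568] jaw -98.9 tilt [-0.005 -0.003 -1.   ] F [-2.6 -0.6 -0.4] w0.355 q7 -1.53
 [ 1.9 -0.8 35.8] [0.004 0.004 0.005]
```

```bash
P='python3 -m pendant'
$P '[[[2,-1,25,0,0.004,0.005,0],[2,-1,36,0,0.004,0.005,0],[2,-1,36,0,0.004,0.005,0],[2,-1,36,0,0.004,0.005,0],[2,-1,36,0,0.004,0.005,0.55],[2,-1,36,0,0.004,0.005,0.55],[2,-1,36,0,0.004,0.005,0.55],[2,-1,36,0,0.004,0.005,0.55]]]'
$P '[[[0,0,-40,0,0,0,0.6],[0,0,-80,0,0,0,0.6],[0,0,-120,0,0,0,0.6],[0,0,-160,0,0,0,0.6],[140,0,-185,0,0,0,0.6],[140,0,-185,0,0,0,0.6],[140,0,-185,0,0,0,0.6],[140,0,-185,0,0,0,0.6]]]' 
$P '[[[0,300,0,0,0,0,0.6],[0,300,0,0,0,0,0.6],[0,300,0,0,0,0,0.6],[0,300,0,0,0,0,0.6],[0,300,0,0,0,0,0.6],[0,300,0,0,0,0,0.6]]]' >/dev/null
python3 - <<'E'
from h import *
st()
t=cv2.cvtColor(ctrl.snapshot('top'),cv2.COLOR_RGB2BGR); s=cv2.cvtColor(ctrl.snapshot('side'),cv2.COLOR_RGB2BGR)
cv2.imwrite('pics/t5.png',t);cv2.imwrite('pics/s5.png',s)
a=cv2.resize(t[190:310,130:260],(400,370),interpolation=2); b=cv2.resize(s[150:240,215:312],(400,370),interpolation=2)
c=cv2.resize(t[70:400],(400,206)); d=cv2.resize(s[100:400],(400,206))
cv2.imwrite('pics/p5.png',cv2.convertScaleAbs(np.vstack([np.hstack([a,b]),np.hstack([c,d])]),alpha=1.6))
E
```

```text
time: 20.83
eef_pos: [0.5134, 0.1515, 0.0215]
tool_rot: [0.002, 0.997, -0.08, 0.0]
force: [0.4, 0.2, 0.0]
width: 0.549
time: 21.5
eef_pos: [0.6555, 0.1294, 0.2082]
tool_rot: [0.002, 0.997, -0.08, 0.002]
force: [-1.4, -0.4, 0.3]
width: 0.602
t22.00 [ 0.6143 -0.1194  0.2091] jaw -99.1 tilt [ 0.003 -0.003 -1.   ] F [ 1.3 -0.3 -0.3] w0.603 q7 -1.21
```

View pics/p5.png

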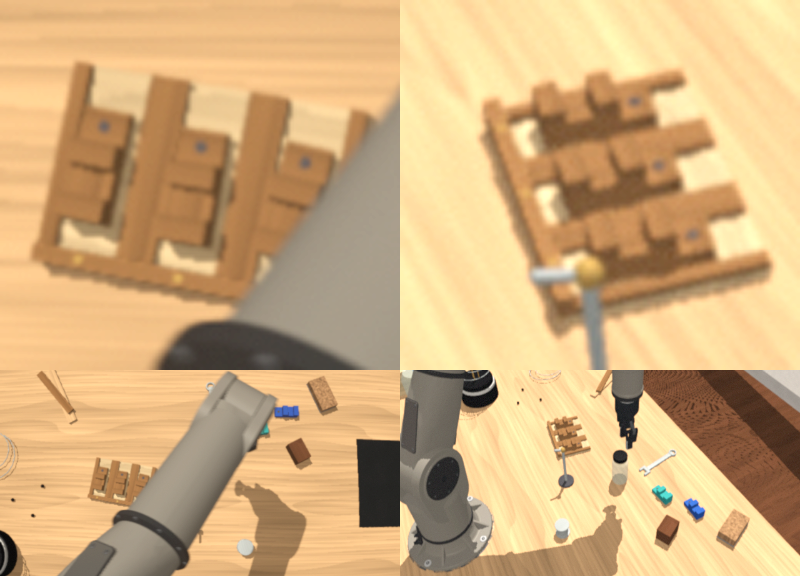

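All three sit in their channels, tabs out and clear of the open end. The dots are at (103,126), (201,147) and (305,162) in the top crop. One numeric check before handing in.

```bash
python3 - <<'E'
from h import *
T=lambda x,y:(x/3.077+130,y/3.083+190); S=lambda x,y:((x-400)/4.124+215,y/4.111+150)
ax=np.array([.987,-.161]);ay=np.array([.161,.987])
for c,t,s in(((.546,.2826),(103,126),(634,101)),((.535,.2155),(201,147),(658,167)),((.524,.148),(305,162),(693,234))):
    for n,p in(('top',T(*t)),('side',S(*s))):
        d=onz(n,p,.018)[:2]-c; print(n,'along %.1f cross %.1f mm'%(d@ax*1e3,d@ay*1e3))
a=cv2.imread('pics/side0.png').astype(int);b=cv2.imread('pics/s5.png').astype(int)
for k,(x,y,w,h) in dict(jar=(338,215,30,52),offcut=(408,312,42,42),spool=(246,315,28,34),wrench=(385,215,58,38),teal=(403,266,34,30),blue=(453,286,36,32)).items():
    print(k,np.abs(a-b)[y:y+h,x:x+w].mean().round(1))
E
```

```text
top along 29.0 cross 2.0 mm
side along 29.3 cross -2.4 mm
top along 27.1 cross 1.9 mm
side along 26.6 cross -3.5 mm
top along 29.6 cross 0.3 mm
side along 30.2 cross -3.6 mm
jar 7.0
offcut 6.2
spool 8.3
wrench 8.7
teal 7.3
blue 7.0
```

```bash
python3 -c "
from workcell import ctrl
print(ctrl.sign_off(), ctrl.observe()['time'])"
```

```text
the job is handed in; nothing more can be done
the job is handed in; nothing more can be done
```

All three saddles are in the tray, one per channel, and I handed the job in at about 22 s, well under the 72 s limit. Saddle1, which started flat, went into channel 3. I tipped the two standing saddles onto their flat sides with the shut fingers, then put them into channels 2 and 1.

**Last checks:**
- **Placing:** the last pictures show every saddle groove up with its tab towards the open end. Their tab ends stop about 20 mm short of that end.
- **Fit in the channels:** I took the marker dot on each tab to be at floor-resting height. It then measured within about 4 mm of the channel's centre line (5 mm is free each side).
- **Things to leave alone:** the jar, wood block, spool, wrench and both look-alikes show no displacement in the side picture. I saw only a small, even change there, which I take to be lighting.

**What disagreed or went off plan:**
- **Cameras:** the two views differed by 4–5 mm sideways in the tray. I went by the top view, which matched the gripper's own position.
- **Grasps and release:** the gripper went lower than commanded on the later grasps, and about 14–18 N showed while gripping. Each saddle then dropped about 4–9 mm into its channel on release, and none looks shifted.
- **Partly hidden view:** the arm covered part of the last top picture, so the rear of the channel 1 saddle was checked only from the side.

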